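# Slide a culture dish under the camera bridge

## Task

Push the blue carrier plate, with the petri dish lying in it, flat along the bench and squarely into the passage of the low white camera bridge, until the dish lies centred under the lens and the carrier stands out equally on both sides. Only push it: do not lift or tip the carrier, do not touch the dish, and leave the crucible and the bottles and flask round it where they stand.

Things in the scene. Friction and masses are not known exactly. Their poses are not given: they have to be found in the camera images.
- bridge: low white bridge fixed to the bench, black round lens housing on its deck. Origin on the bench, mid-passage, right under the lens; z up. The passage runs along its y, open at both ends: 116 mm wide (x), 21 mm high, 60 mm long (y -30 to +30 mm). Legs reach x = +-78 mm, steel feet (6 mm high) x = +-99 mm; deck top 31 mm, lens housing top 56 mm high.
- carrier: loose flat blue plate, 100 mm (its x) by 120 mm (its y), 8 mm thick, about 0.25 kg, both ends alike, with a round recess 64 mm wide, 3 mm deep in the middle. Origin: centre of its underside. It starts before the +y or -y end of the bridge, 140 to 180 mm from its centre, up to 20 mm off the centre line, its y axis turned up to 0.3 rad from the passage. It has 8 mm of play each side in the passage.
- dish: flat covered petri dish, 61 mm across, lying loose in the carrier's recess and carried along by it; its top is about 16 mm above the bench, so it passes under the deck with about 5 mm to spare. Origin at the centre of its underside.
- crucible: white lidded porcelain crucible, 43 mm across and 46 mm high, standing loose 140 to 180 mm from the bridge's centre, before the other end of the passage. Origin at the centre of its foot. A bystander.
- conical_flask: conical flask with amber sample, 66 mm wide, 105 mm high, loose, on the right. Origin at the centre of its foot. A bystander.
- dropper_bottle: brown dropper bottle, 38 mm wide, 108 mm high, loose, on the right. Origin at the centre of its foot. A bystander.
- weighing_bottle: small glass weighing bottle, 41 mm wide, 52 mm high, loose, on the left. Origin at the centre of its foot. A bystander.
There are look-alikes about, which are no part of the job. Leave any red look-alike of the bridge alone.

How it is judged:
By the outcome, as a careful person would: the job done as asked, in the order asked, and still so for the second after the job is handed in, with the robot touching nothing.
It also fails if it takes over 64 s, if anything falls off the work surface, if the arm or the gripper's body presses on something with over 40 N, if the wrist force passes 120 N, or if a joint passes its speed limit or range.

## Robot

A 6-joint arm with a two-finger parallel gripper is mounted at the origin on a cart in front of the work surface, level with it; the furniture and walls round the work are solid. World frame = base frame: x ahead of the robot, y to its left, z up, the work surface at z = 0. Lengths are in m, angles in rad, forces in N, time in s.
With the tool pointing down it reaches from about 0.425 to 0.95 m from the base axis. Payload 3.5 kg.
Tool frame: the origin (TCP) lies at the very end of the fingers, on their centre line; the grasp point (between the pads) lies 19 mm behind it; z points along the fingers, y is the direction in which the jaws open and shut (so a half turn about z gives the same grasp; the last joint's range is limited). The gripper opens to 85 mm and grips with 20 to 120 N. Pads are 22 mm wide; open, the fingers measure 114 mm over their backs; the gripper's body (76 mm by 85 mm) begins 54 mm behind the grasp point. The pads swing forward as they close: fully open they stand 13 mm farther back than shut.
Start: joints at [1.119, 0.286, 1.577, -0, 1.279, -0.15], TCP at [0.201, 0.644, 0.231] pointing down, gripper open.
Joint ranges: [-2.77, 2.77], [-0.9, 2.22], [0.21, 2.48], [-1.53, 4.67], [0.24, 2.81], [-2.84, 2.84]. Speed limits (rad/s): [2.79, 2.79, 3.14, 3.14, 3.14, 3.14].

## Interface

Orientations are given as a unit quaternion [x, y, z, w].
In Python, from plant import get_state, vision, ctrl, cut_out gives the robot as it stands.
- The arm moves only by the tool jog_arm, never from a script. Its argument "commands" is text: rows parted by semicolons, each of 6 numbers parted by spaces: the shift along the world's x, y, z in m, then the turn, a rotation vector about the world's x, y, z in rad. A call has 1 to 20 rows; each row is the pose to reach, as a shift and turn from the pose commanded when the call began; what a row does not reach only later rows make up. A row lasts 1/8 s, in which the tool goes at most 62.5 mm and 10.7 degrees, less where a joint would pass 70% of its speed; a pose out of reach is approached as far as the arm can. A call with a gripper value outside its range is refused whole. "gripper" is the opening in per cent of the stroke, from 0 (shut) to 100 (fully open), set as the call begins (left out, the last holds). The fingers move at their own pace and stop on an object; "grip_force" is the grip in N (left out, the last holds). Time passes only in rows, so rows that repeat a pose let the fingers close. It gives the time, the measured TCP pose, the force and the opening at its end, in the units of the state.
- get_state(): the state, without advancing time (a new reading comes with each control period).
- vision.read_camera(name): name is "scene" or "side" or "wrist"; returns a dict with "frame" (400x640x3 uint8, red, green, blue), "z_map" (400x640 float32, m along the optical axis (not along the pixel's ray), 0 where there is no reading), "fx", "fy", "cx", "cy" (pixels), "R" (3x3) and "t" (3): a world point X has camera coordinates R X + t. Camera axes: x right, y down, z forward; pixel columns grow to the right and rows downward; lengths in m; the calibration is good to about 2 mm. The wrist camera is an equidistant fisheye: a pixel r from the principal point sees the ray r / f radians off the axis. A picture is of the moment at which its call begins.
- ctrl.sign_off(): hands the job in, once; it reports no verdict.
Trained networks look in the newest picture that a camera, given by its name, has taken for a name from the list of things; names that differ only in an ending like _2 or _b are one class to them, and where a whole thing is asked for, a point or a joint stands for the part that bears it (a point fixed in the world has none). Each returns a list of dicts, best first, with "conf" (0 to 1); they miss things now and then, are a little off and sometimes report something else, mostly with a low value. They report only what shows in the picture. A call takes as long as a camera call. They do not tell look-alikes from the thing itself.
- cut_out(camera, query): "pixels" (400x640 bool, what is visible of it) and "box" ([centre column, centre row, width, height] in pixels, round what is visible of it).
The state is a dict: "time": time; "qpos": joint angles; "dq": joint speeds; "joint_efforts": joint torques, N m; "eef_pos": TCP position; "tcp_rot": TCP orientation; "contact_force": force on the tool from outside, world axes, zero at the start; "wrist_torque": the same for the moment, N m; "opening": opening from 0.0 (shut) to 1.0 (fully open).
Only numpy, scipy, OpenCV 4.12 (cv2) and the standard library are available. Lean on these libraries where they do the work, as an engineer would, in place of code of your own. Each camera call takes 0.05 s, during which the arm holds its last target.

## Working session

There is one attempt and no reset: what is moved stays moved. The work goes in short steps, Python scripts to look and compute and a tool call to move; the robot and the scene stay as the last step left them, time stands still between calls to the robot, and variables do not carry over. Pictures are saved under pics/ and viewed, and the job is handed in when it is done.

Besides the shell and the picture viewer there is one more tool, called after "Call:" as name(argument=value, ...), one argument or row to a line, values as JSON. jog_arm: Moves the arm, as the interface text tells. Its arguments: {"type":"object","properties":{"commands":{"type":"string"},"gripper":{"type":"number"},"grip_force":{"type":"number"}},"required":["commands"]}

```bash
mkdir -p pics; ls; python3 - <<'E'
from plant import get_state, vision, ctrl, cut_out
import cv2
s=get_state(); print(s)
for n in("scene","side"):
    c=vision.read_camera(n); cv2.imwrite(f"pics/{n}0.png",c["frame"][:,:,::-1]); print(n,c["fx"],c["cx"],c["cy"],c["R"].tolist(),c["t"])
E
```

```text
pics
{'time': 0.0, 'qpos': array([ 1.11899115e+00,  2.87203474e-01,  1.57819309e+00,  2.03318351e-05,
        1.27858839e+00, -1.49997509e-01]), 'dq': array([-8.72675260e-04,  3.96678426e-04,  7.86807605e-04,  2.01637463e-04,
       -6.50285071e-05,  5.77551469e-04]), 'joint_efforts': array([-5.31234934e-05, -4.05958951e+01, -2.92633152e+01, -1.36538802e-04,
        5.79039115e-03,  1.65717413e-06]), 'eef_pos': array([0.20031523, 0.64390014, 0.22991325]), 'tcp_rot': array([ 1.50334554e-01,  9.88634458e-01, -1.13952491e-03, -3.63811342e-04]), 'contact_force': array([ 1.13280099, -0.86320907, -0.08261069]), 'wrist_torque': array([0.00423425, 0.06903406, 0.00140016]), 'opening': 0.9986128397876635}
scene 396.56825322918235 319.3555588512287 198.05475031197776 [[0.6298972715541764, -0.7765089474628204, -0.016225960642967323], [-0.3431767160600118, -0.2595189559386925, -0.9027068477987508], [0.6967489998865233, 0.5741809523300768, -0.4299500728438779]] [-0.30424862  0.19624118  1.29487697]
side 472.39503394998906 325.16793562411954 198.88570980134529 [[0.9814759052500219, -0.19137383559651402, -0.009005690574774567], [-0.10089348736583333, -0.4763371234646825, -0.8734548923765625], [0.16286666823144202, 0.8581835467185733, -0.4868217831205987]] [-0.47579936  0.07436038  1.46302672]
```

View pics/scene0.png

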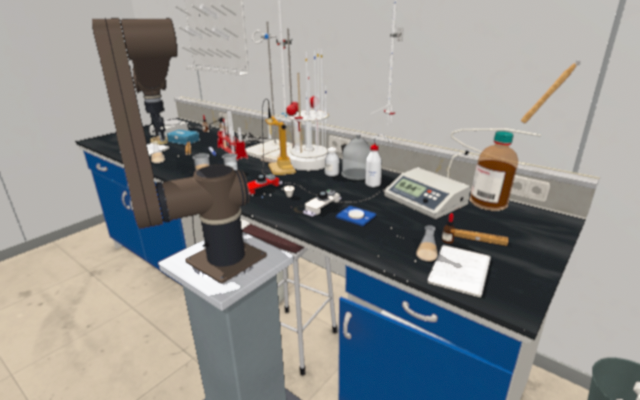

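View pics/side0.png

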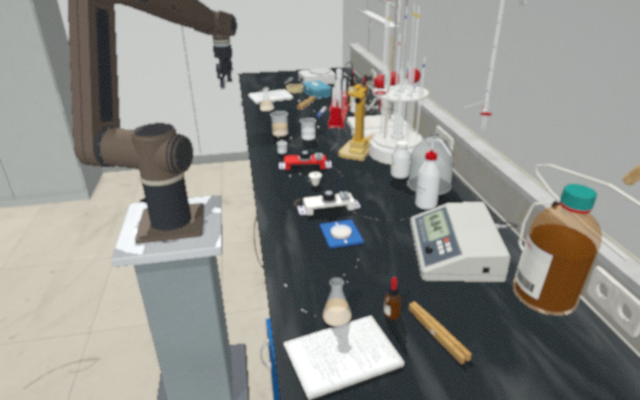

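Both pictures agree. The white bridge is at side (330,203) and scene (322,203). The blue carrier with the dish is at side (342,233) and scene (357,215), the crucible at side (315,178), and the red look-alike at side (305,160). The white one is the target. I'll measure it next and confirm it in an enlarged crop.

```bash
cat > h.py <<'E'
from plant import get_state, vision, ctrl, cut_out
import cv2, numpy as np
def pts(c,mask):
    v,u=np.nonzero(mask&(c["z_map"]>0)); z=c["z_map"][v,u]
    P=np.stack([(u-c["cx"])/c["fx"]*z,(v-c["cy"])/c["fy"]*z,z],1)
    return (P-c["t"])@c["R"]
def onplane(c,uv,h):
    uv=np.atleast_2d(uv).astype(float)
    d=np.stack([(uv[:,0]-c["cx"])/c["fx"],(uv[:,1]-c["cy"])/c["fy"],np.ones(len(uv))],1)@c["R"]
    o=-c["R"].T@c["t"]; return o+d*((h-o[2])/d[:,2])[:,None]
def proj(c,X):
    p=np.atleast_2d(X)@c["R"].T+c["t"]; return np.stack([p[:,0]/p[:,2]*c["fx"]+c["cx"],p[:,1]/p[:,2]*c["fy"]+c["cy"]],1)
E
cat > a.py <<'E'
from h import *
for n in("scene","side"):
    c=vision.read_camera(n)
    for q in("carrier","bridge","dish","crucible","conical_flask","dropper_bottle","weighing_bottle"):
        for r in cut_out(n,q)[:3]:
            P=pts(c,r["pixels"]); 
            print(n,q,round(r["conf"],2),np.round(r["box"],0),np.round(np.median(P,0),3),np.round(np.percentile(P,[3,97],axis=0),3).tolist())
    # carrier rect from blue
    f=c["frame"].astype(int); m=((f[:,:,2]>f[:,:,0]+60)&(f[:,:,2]>f[:,:,1]+40))
    box=(slice(195,255),slice(310,385)); mm=np.zeros_like(m); mm[box]=m[box]
    v,u=np.nonzero(mm); W=onplane(c,np.stack([u,v],1),0.008)
    r=cv2.minAreaRect((W[:,:2]*1000).astype(np.float32)); print(n,"rect",r)
    k=f[180:260,270:400] if n=="scene" else f[150:260,270:400]
    cv2.imwrite(f"pics/crop_{n}.png",cv2.resize(k[:,:,::-1].astype(np.uint8),None,fx=5,fy=5,interpolation=cv2.INTER_CUBIC))
E
python3 a.py
```

```text
scene carrier 0.55 [356. 216.  39.  18.] [ 0.473 -0.196  0.005] [[0.445, -0.231, -0.0], [0.541, -0.118, 0.009]]
scene bridge 0.79 [324. 204.  37.  26.] [ 0.472 -0.021  0.028] [[0.402, -0.041, 0.001], [0.563, 0.013, 0.053]]
scene bridge 0.76 [263. 188.  30.  17.] [0.464 0.312 0.028] [[0.389, 0.288, -0.004], [0.55, 0.363, 0.053]]
scene dish 0.69 [355. 216.  16.  10.] [ 0.492 -0.174  0.012] [[0.47, -0.2, 0.008], [0.517, -0.153, 0.015]]
scene conical_flask 0.83 [428. 243.  22.  34.] [ 0.398 -0.513  0.039] [[0.382, -0.536, 0.003], [0.425, -0.488, 0.098]]
scene dropper_bottle 0.51 [450. 229.  10.  35.] [ 0.528 -0.528  0.041] [[0.519, -0.542, -0.002], [0.649, -0.481, 0.095]]
scene rect ((493.1490173339844, -172.39306640625), (113.97074890136719, 130.2359619140625), 2.0516560077667236)
side carrier 0.97 [342. 234.  40.  27.] [ 0.495 -0.192  0.008] [[0.45, -0.232, 0.001], [0.548, -0.111, 0.012]]
side bridge 0.77 [305. 160.  49.  16.] [0.466 0.313 0.031] [[0.379, 0.289, 0.001], [0.556, 0.363, 0.057]]
side bridge 0.63 [330. 202.  59.  25.] [ 0.493 -0.023  0.032] [[0.41, -0.04, 0.005], [0.582, 0.014, 0.058]]
side dish 0.57 [341. 231.  22.  10.] [ 0.497 -0.176  0.016] [[0.471, -0.2, 0.008], [0.525, -0.144, 0.019]]
side crucible 0.67 [342. 235.  38.  29.] [ 0.493 -0.195  0.008] [[0.45, -0.231, 0.001], [0.548, -0.112, 0.012]]
side crucible 0.6 [316. 178.   9.  20.] [0.481 0.159 0.033] [[0.465, 0.147, 0.0], [0.504, 0.24, 0.044]]
side conical_flask 0.61 [335. 303.  24.  46.] [ 0.409 -0.521  0.042] [[0.385, -0.537, 0.005], [0.437, -0.496, 0.103]]
side dropper_bottle 0.79 [393. 298.  13.  37.] [ 0.537 -0.534  0.049] [[0.523, -0.542, 0.006], [0.557, -0.516, 0.1]]
side rect ((497.7510070800781, -172.6873779296875), (105.48472595214844, 137.0379180908203), 2.989051342010498)
```

View pics/crop_side.png

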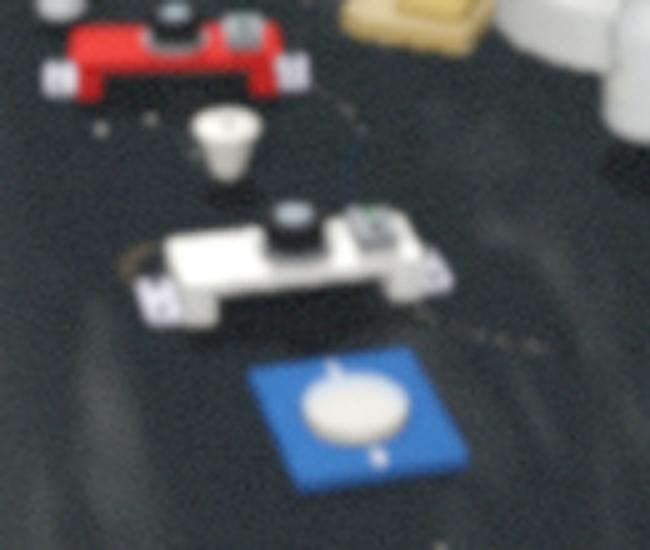

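View pics/crop_scene.png

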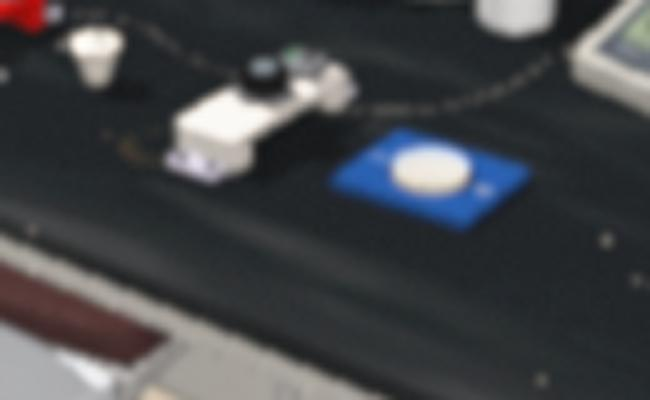

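The crop confirms it. The white bridge has feet and a black lens, with the blue carrier and dish on its -y (near right) side, and the crucible and red look-alike beyond it. Next I'll move above the carrier for a close wrist view.

Call:
jog_arm(
  commands="0.06 -0.02 0.08 0 0 0; 0.11 -0.06 0.1 0 0 0; 0.16 -0.11 0.1 0 0 0; 0.2 -0.16 0.1 0 0 0; 0.23 -0.21 0.1 0 0 0; 0.26 -0.27 0.1 0 0 0; 0.28 -0.33 0.1 0 0 0; 0.29 -0.39 0.1 0 0 0; 0.3 -0.45 0.1 0 0 0; 0.3 -0.51 0.1 0 0 0; 0.3 -0.57 0.1 0 0 0; 0.3 -0.63 0.1 0 0 0; 0.3 -0.69 0.1 0 0 0; 0.3 -0.74 0.1 0 0 0.1; 0.3 -0.76 0.1 0 0 0.2; 0.3 -0.76 0.1 0 0 0.3; 0.3 -0.76 0.1 0 0 0.3; 0.3 -0.76 0.1 0 0 0.3; 0.3 -0.76 0.1 0 0 0.3",
  gripper=60,
)

```text
time: 3.28
eef_pos: [0.5007, -0.1149, 0.3314]
tcp_rot: [0.001, 1.0, -0.0, 0.0]
contact_force: [-0.6, 0.3, 0.2]
opening: 0.602
```

```bash
python3 - <<'E'
from h import *
s=get_state(); print(s["qpos"],s["opening"],s["contact_force"])
c=vision.read_camera("wrist"); cv2.imwrite("pics/w1.png",c["frame"][:,:,::-1]); print(c["fx"],c["fy"],c["cx"],c["cy"],c["R"].tolist(),c["t"])
E
```

```text
[-4.23383727e-01 -1.37571308e-01  1.84498419e+00 -2.84931552e-05
  1.43390653e+00 -1.99266064e+00] 0.6023109653061386 [-0.58499488  0.28549101  0.22484572]
309.70691628693146 309.70691628693146 316.0836974382293 204.06781084456273 [[0.0017929656279090825, 0.99999801054116, -0.0008741784610426437], [0.9625238654019846, -0.0014887041711676198, 0.2711929060493936], [0.2711910651291477, -0.0013276571904532648, -0.9625246196957797]] [ 0.11588786 -0.54574559  0.33832839]
```

View pics/w1.png

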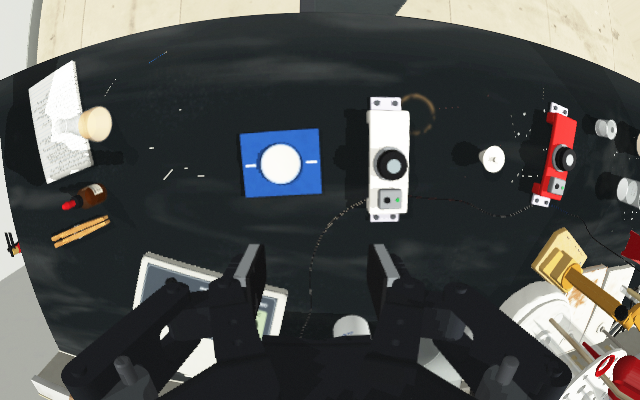

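The wrist view shows the carrier at (281,162), the dish at (280,163), and the bridge at (388,160) with its lens at (391,164). The crucible is at (492,158) and the red look-alike at (558,158). I'll turn these into metric positions.

```bash
cat >> h.py <<'E'
def wplane(c,uv,h):
    uv=np.atleast_2d(uv).astype(float); a=(uv-[c["cx"],c["cy"]])/c["fx"]; r=np.linalg.norm(a,axis=1)+1e-12
    d=np.concatenate([a/r[:,None]*np.sin(r)[:,None],np.cos(r)[:,None]],1)@c["R"]; o=-c["R"].T@c["t"]
    return (o+d*((h-o[2])/d[:,2])[:,None])[:,:2]
def rect(W):
    r=cv2.minAreaRect((W*1000).astype(np.float32)); b=cv2.boxPoints(r); return r,b
def carrier(c):
    f=c["frame"].astype(int); m=((f[:,:,2]>f[:,:,0]+50)&(f[:,:,2]>f[:,:,1]+30)).astype(np.uint8)
    n,l,st,_=cv2.connectedComponentsWithStats(m); k=1+np.argmax(st[1:,4]); 
    cs,_=cv2.findContours((l==k).astype(np.uint8),cv2.RETR_EXTERNAL,cv2.CHAIN_APPROX_NONE)
    W=wplane(c,max(cs,key=len)[:,0],0.008); return rect(W)
E
cat > b.py <<'E'
from h import *
c=vision.read_camera("wrist")
for q in("carrier","bridge","dish","crucible"):
    for r in cut_out("wrist",q)[:2]: print(q,round(r["conf"],2),np.round(r["box"],1),np.round(wplane(c,r["box"][:2],{"dish":.015,"crucible":.04,"bridge":.03,"carrier":.008}[q]),4))
r,b=carrier(c); print(r,b.tolist())
f=c["frame"]; k=cv2.resize(f[85:235,225:425],None,fx=4,fy=4,interpolation=cv2.INTER_CUBIC); cv2.imwrite("pics/w1c.png",k[:,:,::-1])
E
python3 b.py
```

```text
carrier 0.88 [280.2 162.9  84.1  74.7] [[ 0.4994 -0.1714]]
bridge 0.9 [556.4 155.2  48.4  99.3] [[0.4676 0.3159]]
bridge 0.64 [387.8 160.6  44.4 124.1] [[ 0.4923 -0.0116]]
dish 0.82 [282.4 164.2  38.5  40.1] [[ 0.5004 -0.1673]]
crucible 0.9 [492.7 156.9  30.4  26. ] [[0.4788 0.1612]]
crucible 0.64 [280.  164.5  81.4  70.4] [[ 0.4972 -0.1679]]
((499.91204833984375, -171.1579132080078), (101.77546691894531, 121.87854766845703), 2.983628988265991) [[445.9213562011719, -112.9499740600586], [452.2652282714844, -234.663330078125], [553.9027099609375, -229.3658447265625], [547.558837890625, -107.65249633789062]]
```

View pics/w1c.png

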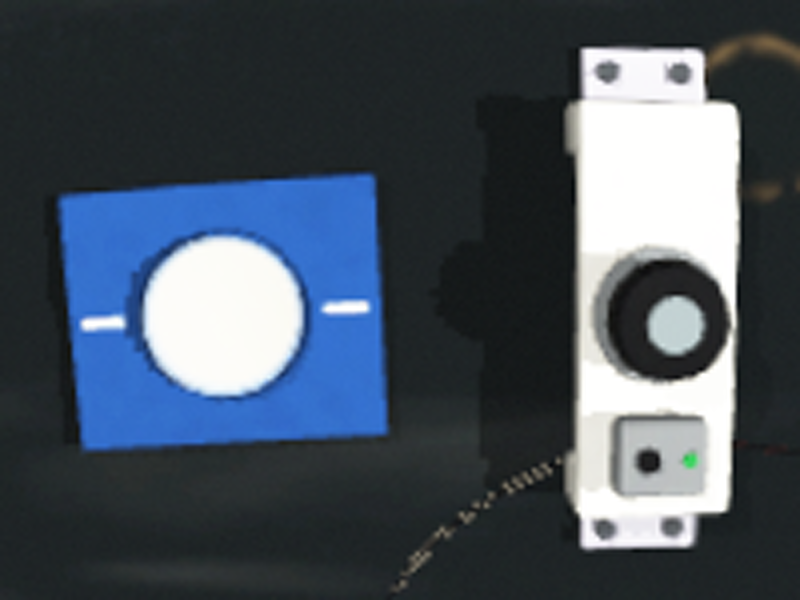

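```bash
python3 - <<'E'
from h import *
c=vision.read_camera("wrist")
g=lambda p,h:np.round(wplane(c,np.array(p)/4.+[225,85]-0.4,h)*1000,1).tolist()
print("feet",g([(582,48),(705,50),(582,548),(693,548)],.006))
print("screws",g([(608,72),(679,73),(604,527),(672,527)],.008))
print("deck",g([(740,105),(728,512),(580,100),(580,512)],.031))
print("lens housing top",g([(668,320),(608,320),(728,320)],.056))
print("dish",g([(223,314)],.016))
f=c["frame"];z=c["z_map"]
# depth-based deck points
v,u=np.mgrid[95:225,360:420]; v=v.ravel();u=u.ravel()
a=(np.stack([u,v],1)-[c["cx"],c["cy"]])/c["fx"]; r=np.linalg.norm(a,axis=1)+1e-12
d=np.concatenate([a/r[:,None]*np.tan(r)[:,None],np.ones((len(r),1))],1)*z[v,u][:,None]
X=(d-c["t"])@c["R"]
for lo,hi in((.026,.036),(.05,.062),(.003,.012)):
    k=(X[:,2]>lo)&(X[:,2]<hi); P=X[k]
    if lo==.003: P=P[(abs(P[:,1]+.012)<.03)]
    print(lo,k.sum(),np.median(P[:,2]),cv2.minAreaRect((P[:,:2]*1000).astype(np.float32)),P.mean(0))
E
```

```text
feet [[397.9, -36.0], [396.3, 11.9], [594.5, -30.2], [595.0, 16.3]]
screws [[406.8, -26.4], [405.9, 1.2], [585.0, -22.0], [585.2, 6.2]]
deck [[417.7, 18.7], [571.9, 22.2], [418.6, -40.9], [571.5, -36.3]]
lens housing top [[494.3, -12.4], [494.6, -33.8], [493.8, 9.5]]
dish [[498.5, -170.5]]
0.026 2710 0.03059240616520946 ((495.7852783203125, -9.180526733398438), (156.14373779296875, 61.074710845947266), 1.8929811716079712) [ 0.48203745 -0.01260276  0.03068775]
0.05 674 0.055615843715210264 ((495.8819580078125, -9.740007400512695), (40.89149856567383, 40.75372314453125), 0.729958176612854) [ 0.49539743 -0.0103162   0.05552907]
0.003 659 0.005688643845583235 ((495.293701171875, -12.774026870727539), (196.90768432617188, 55.06278610229492), 1.198481798171997) [ 0.47110629 -0.01228443  0.00596772]
```

Bridge centre is about (0.4955, -0.0095) with yaw about +0.028. Carrier centre is about (0.500, -0.171) with yaw about +0.05, so it lies almost on the passage line. I'll push with both open fingers against its rear edge, jaws along the bridge's x. First I turn and drop behind the carrier.

Call:
jog_arm(
  commands="0 -0.02 0 0 0 -0.18; 0 -0.04 0 0 0 -0.36; 0 -0.06 0 0 0 -0.54; 0 -0.08 0 0 0 -0.72; 0 -0.1 0 0 0 -0.9; 0 -0.12 0 0 0 -1.08; 0.002 -0.14 -0.03 0 0 -1.26; 0.002 -0.151 -0.08 0 0 -1.44; 0.002 -0.151 -0.13 0 0 -1.543; 0.002 -0.151 -0.18 0 0 -1.543; 0.002 -0.151 -0.23 0 0 -1.543; 0.002 -0.151 -0.27 0 0 -1.543; 0.002 -0.151 -0.29 0 0 -1.543; 0.002 -0.151 -0.29 0 0 -1.543; 0.002 -0.151 -0.29 0 0 -1.543",
  gripper=60,
)

```text
time: 5.5
eef_pos: [0.5039, -0.2675, 0.0433]
tcp_rot: [0.698, 0.716, 0.0, 0.002]
contact_force: [0.7, 0.1, -0.5]
opening: 0.598
```

```bash
cat > w.py <<'E'
from h import *
import sys
s=get_state(); print(s["eef_pos"],s["tcp_rot"],s["contact_force"],s["qpos"])
c=vision.read_camera("wrist"); cv2.imwrite(f"pics/{sys.argv[1]}.png",c["frame"][:,:,::-1])
print(np.round(carrier(c)[0][:2],1).tolist(), carrier(c)[0][2],np.round(carrier(c)[1],1).tolist())
E
python3 w.py w2
```

```text
[ 0.50394475 -0.26752192  0.04329871] [6.97849055e-01 7.16242630e-01 1.93000203e-04 1.77595817e-03] [ 0.74768455  0.14554287 -0.49192347] [-6.65810663e-01  2.87199793e-01  1.95565542e+00  7.63796314e-06
  8.95164612e-01 -6.91828648e-01]
[[500.6, -177.7], [100.6, 107.4]] 2.8341152667999268 [[447.70001220703125, -126.5], [453.0, -233.8000030517578], [553.4000244140625, -228.8000030517578], [548.0999755859375, -121.5]]
```

View pics/w2.png

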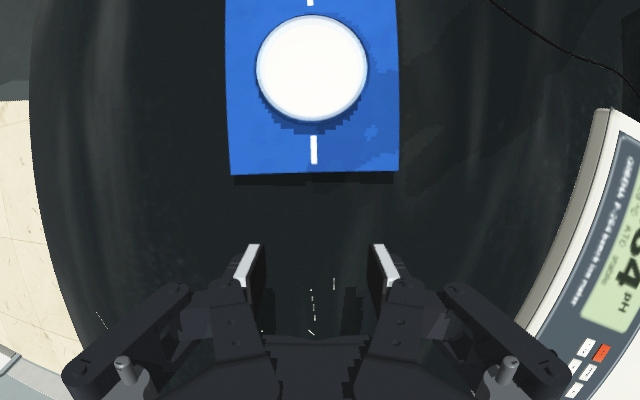

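The carrier's rear edge is at rows 170-177 and centred between the fingers, whose tips are at about (250,245) and (380,245). I'll lower gently to feel for the bench.

Call:
jog_arm(
  commands="0 0 -0.012 0 0 0; 0 0 -0.024 0 0 0; 0 0 -0.032 0 0 0; 0 0 -0.036 0 0 0; 0 0 -0.037 0 0 0; 0 0 -0.037 0 0 0",
)

```text
time: 6.3
eef_pos: [0.5028, -0.2666, 0.0045]
tcp_rot: [0.698, 0.716, 0.0, 0.0]
contact_force: [0.5, -0.1, -0.2]
opening: 0.601
```

Call:
jog_arm(
  commands="0 0 -0.001 0 0 0; 0 0 -0.002 0 0 0; 0 0 -0.002 0 0 0",
)

```text
time: 6.68
eef_pos: [0.5026, -0.2665, 0.0023]
tcp_rot: [0.698, 0.716, -0.0, -0.0]
contact_force: [-0.8, -0.1, -0.2]
opening: 0.601
```

Call:
jog_arm(
  commands="0 0 -0.001 0 0 0; 0 0 -0.002 0 0 0; 0 0 -0.002 0 0 0",
)

```text
time: 7.05
eef_pos: [0.5025, -0.2665, 0.0002]
tcp_rot: [0.698, 0.716, -0.0, -0.0]
contact_force: [0.3, -0.4, -0.4]
opening: 0.599
```

Call:
jog_arm(
  commands="0 0 -0.001 0 0 0; 0 0 -0.001 0 0 0",
)

```text
time: 7.3
eef_pos: [0.5026, -0.2665, -0.0008]
tcp_rot: [0.698, 0.716, -0.0, -0.0]
contact_force: [-0.2, -0.5, 0.1]
opening: 0.596
```

Call:
jog_arm(
  commands="0 0 -0.001 0 0 0; 0 0 -0.001 0 0 0",
)

```text
time: 7.55
eef_pos: [0.5025, -0.2665, -0.0018]
tcp_rot: [0.698, 0.716, -0.0, -0.0]
contact_force: [-0.2, -0.9, 0.3]
opening: 0.601
```

Call:
jog_arm(
  commands="0 0 -0.001 0 0 0; 0 0 -0.001 0 0 0",
)

```text
time: 7.8
eef_pos: [0.5025, -0.2665, -0.0028]
tcp_rot: [0.698, 0.716, -0.0, -0.0]
contact_force: [-0.1, -0.4, 0.6]
opening: 0.604
```

Call:
jog_arm(
  commands="0 0 -0.001 0 0 0; 0 0 -0.001 0 0 0",
)

```text
time: 8.05
eef_pos: [0.5027, -0.2666, -0.0032]
tcp_rot: [0.698, 0.716, -0.0, -0.0]
contact_force: [-0.4, 0.4, 3.6]
opening: 0.599
```

The fingertips touch the bench at TCP z = -0.003. I'll lift 2 mm and push in stages.

Call:
jog_arm(
  commands="0 0 0.0025 0 0 0; 0 0.006 0.0025 0 0 0; -0.0003 0.012 0.0025 0 0 0; -0.0005 0.018 0.0025 0 0 0; -0.0006 0.021 0.0025 0 0 0; -0.0007 0.024 0.0025 0 0 0; -0.0008 0.027 0.0025 0 0 0; -0.0009 0.03 0.0025 0 0 0; -0.001 0.035 0.0025 0 0 0; -0.0011 0.04 0.0025 0 0 0; -0.0013 0.046 0.0025 0 0 0; -0.0014 0.051 0.0025 0 0 0; -0.0016 0.056 0.0025 0 0 0; -0.0017 0.06 0.0025 0 0 0; -0.0017 0.062 0.0025 0 0 0; -0.0017 0.062 0.0025 0 0 0",
)

```text
time: 10.05
eef_pos: [0.5008, -0.2041, -0.0012]
tcp_rot: [0.698, 0.716, 0.0, -0.0]
contact_force: [0.9, -0.4, -0.7]
opening: 0.6
```

```bash
python3 w.py w3
```

```text
[ 0.50083722 -0.20414973 -0.00119729] [ 6.97896319e-01  7.16198723e-01  1.39123617e-04 -3.12784625e-04] [ 0.8610271  -0.41750646 -0.67908161] [-5.74899890e-01  3.10808374e-01  2.03161628e+00  5.51640699e-04
  7.99726863e-01 -6.01168672e-01]
[[500.8, -136.8], [100.3, 116.0]] 1.478058099746704 [[449.20001220703125, -80.19999694824219], [452.1000061035156, -196.10000610351562], [552.4000244140625, -193.5], [549.4000244140625, -77.5999984741211]]
```

View pics/w3.png

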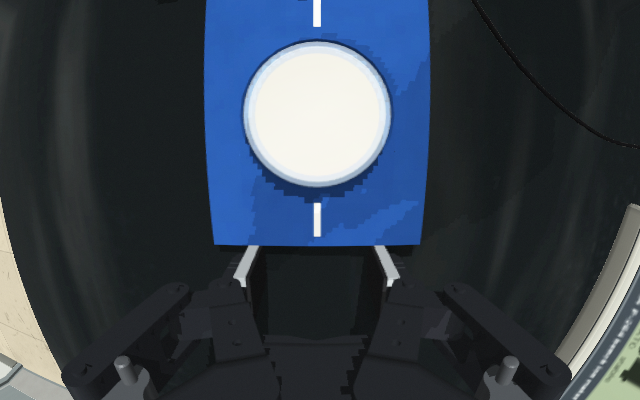

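The carrier has squared up against both fingers. Its rear edge lies flush at row 245 and its yaw is 1.5°, close to the bridge's. I'll keep pushing.

Call:
jog_arm(
  commands="-0.0001 0.003 0 0 0 0; -0.0002 0.008 0 0 0 0; -0.0004 0.014 0 0 0 0; -0.0006 0.02 0 0 0 0; -0.0008 0.027 0 0 0 0; -0.001 0.034 0 0 0 0; -0.0012 0.041 0 0 0 0; -0.0014 0.048 0 0 0 0; -0.0016 0.055 0 0 0 0; -0.0018 0.062 0 0 0 0; -0.002 0.069 0 0 0 0; -0.0022 0.076 0 0 0 0; -0.0024 0.083 0 0 0 0; -0.0026 0.089 0 0 0 0; -0.0028 0.094 0 0 0 0; -0.003 0.098 0 0 0 0; -0.003 0.1 0 0 0 0; -0.003 0.1 0 0 0 0",
)

```text
time: 12.35
eef_pos: [0.4979, -0.1042, -0.0011]
tcp_rot: [0.698, 0.716, 0.0, -0.0]
contact_force: [-0.7, -0.6, -0.1]
opening: 0.6
```

```bash
python3 w.py w4; python3 - <<'E'
from h import *
c=vision.read_camera("side"); cv2.imwrite("pics/side4.png",cv2.resize(c["frame"][150:260,270:400],None,fx=5,fy=5,interpolation=cv2.INTER_CUBIC)[:,:,::-1])
E
```

```text
[ 0.49789978 -0.10424944 -0.00113246] [ 6.97916612e-01  7.16178981e-01  1.40287495e-04 -2.24564275e-04] [-0.70728634 -0.61749748 -0.10173813] [-4.06282423e-01  2.51694369e-01  2.10909660e+00  6.00491531e-04
  7.81120659e-01 -4.32536524e-01]
[[498.7, -67.0], [100.2, 55.3]] 1.4747446775436401 [[447.8999938964844, -40.70000076293945], [449.3999938964844, -95.9000015258789], [549.5, -93.4000015258789], [548.0999755859375, -38.099998474121094]]
```

View pics/w4.png

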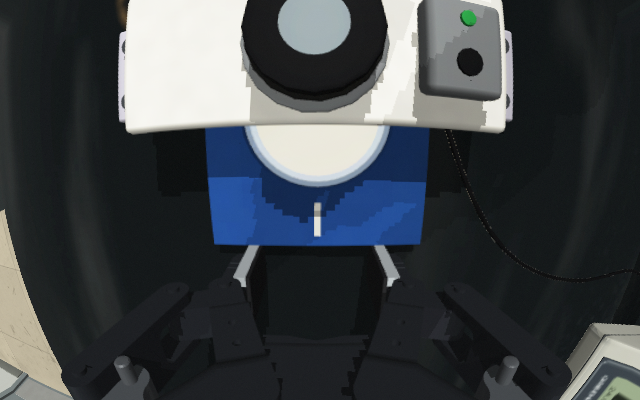

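View pics/side4.png

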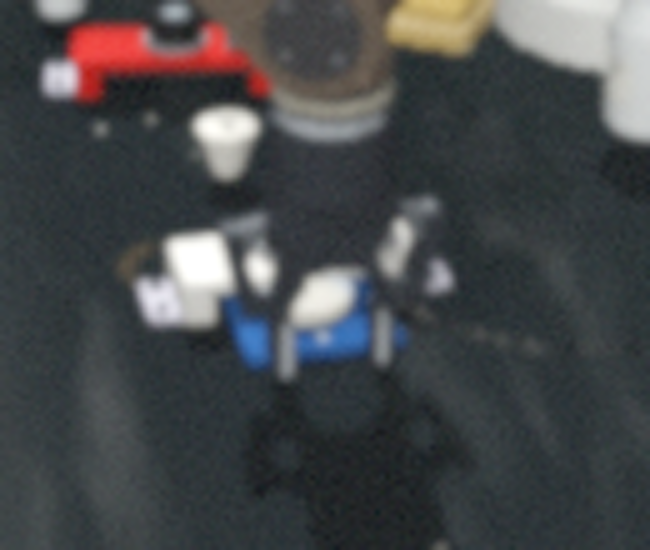

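The carrier is entering the passage squarely, between the legs with a gap each side. Its rear edge is at y = -0.0947, so about 25 mm remain. I'll push 22 mm, then look again.

Call:
jog_arm(
  commands="-0.0001 0.003 0 0 0 0; -0.0002 0.007 0 0 0 0; -0.0003 0.011 0 0 0 0; -0.0004 0.015 0 0 0 0; -0.0005 0.018 0 0 0 0; -0.0006 0.02 0 0 0 0; -0.0006 0.022 0 0 0 0; -0.0006 0.022 0 0 0 0",
)

```text
time: 13.45
eef_pos: [0.4973, -0.0823, -0.0011]
tcp_rot: [0.698, 0.716, 0.0, -0.0]
contact_force: [0.3, 0.5, 0.3]
opening: 0.6
```

Call:
jog_arm(
  commands="0 -0.006 0 0 0 0; 0 -0.02 0 0 0 0; 0 -0.035 0 0 0 0; 0 -0.035 0.04 0 0 0; 0 -0.035 0.08 0 0 0; 0 -0.02 0.13 0 0 0; 0 0 0.18 0 0 0; 0 0 0.23 0 0 0; 0 0 0.25 0 0 0; 0 0 0.25 0 0 0; 0 0 0.25 0 0 0",
)

```text
time: 14.82
eef_pos: [0.4966, -0.0828, 0.2472]
tcp_rot: [0.698, 0.716, -0.001, -0.001]
contact_force: [-0.2, -0.4, -0.8]
opening: 0.6
```

```bash
python3 w.py w5; python3 - <<'E'
from h import *
c=vision.read_camera("wrist"); cv2.imwrite("pics/w5c.png",cv2.resize(c["frame"][20:170,200:400],None,fx=4,fy=4,interpolation=cv2.INTER_CUBIC)[:,:,::-1])
E
```

```text
[ 0.49655378 -0.08282087  0.2472064 ] [ 6.98136102e-01  7.15963870e-01 -5.25608677e-04 -1.20166129e-03] [-0.16733096 -0.43384067 -0.82480931] [-3.67059805e-01 -1.09982869e-01  1.97201470e+00 -1.80489026e-05
  1.28218394e+00 -3.92267606e-01]
[[498.0, -56.9], [100.7, 31.6]] 1.4794583320617676 [[447.29998779296875, -42.400001525878906], [448.1000061035156, -74.0], [548.7000122070312, -71.4000015258789], [547.9000244140625, -39.79999923706055]]
```

View pics/w5.png

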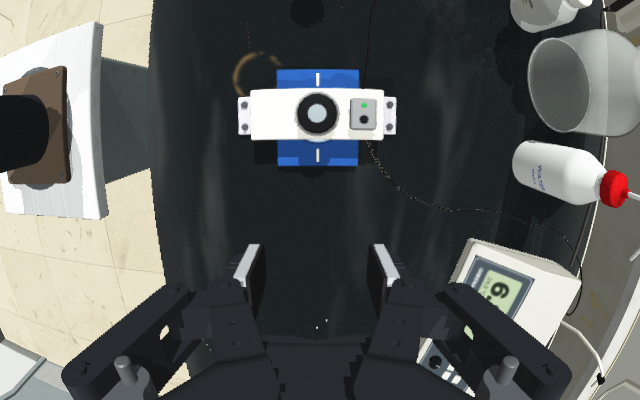

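The carrier shows on both sides of the deck, centred between the feet. I'll measure both ends in an enlarged view.

```bash
cat > m.py <<'E'
from h import *
c=vision.read_camera("wrist")
f=c["frame"].astype(int); m=((f[:,:,2]>f[:,:,0]+50)&(f[:,:,2]>f[:,:,1]+30)); m[200:]=0
v,u=np.nonzero(m); W=wplane(c,np.stack([u,v],1),.008)
k=np.linalg.norm(W-[.495,-.01],axis=1)<.1
r,b=rect(W[k]); print("carrier whole",r,np.round(b,1).tolist())
z=c["z_map"]; v,u=np.mgrid[20:200,180:440]; v=v.ravel();u=u.ravel()
a=(np.stack([u,v],1)-[c["cx"],c["cy"]])/c["fx"]; q=np.linalg.norm(a,axis=1)+1e-12
d=np.concatenate([a/q[:,None]*np.tan(q)[:,None],np.ones((len(q),1))],1)*z[v,u][:,None]
X=(d-c["t"])@c["R"]
near=np.linalg.norm(X[:,:2]-[.495,-.01],axis=1)<.12
for lo,hi in((.026,.036),(.052,.06)):
    P=X[near&(X[:,2]>lo)&(X[:,2]<hi)]; print(lo,len(P),cv2.minAreaRect((P[:,:2]*1000).astype(np.float32)))
E
python3 m.py
```

```text
carrier whole ((496.79620361328125, -13.022380828857422), (100.9279556274414, 120.96443176269531), 1.4250483512878418) [[444.79998779296875, 46.20000076293945], [447.8999938964844, -74.69999694824219], [548.7000122070312, -72.19999694824219], [545.7000122070312, 48.70000076293945]]
0.026 4621 ((495.95166015625, -9.510814666748047), (156.72830200195312, 60.43714904785156), 1.3990706205368042)
0.052 1162 ((496.1008605957031, -9.26628303527832), (40.680118560791016, 40.18889617919922), 1.4328434467315674)
```

View pics/w5c.png

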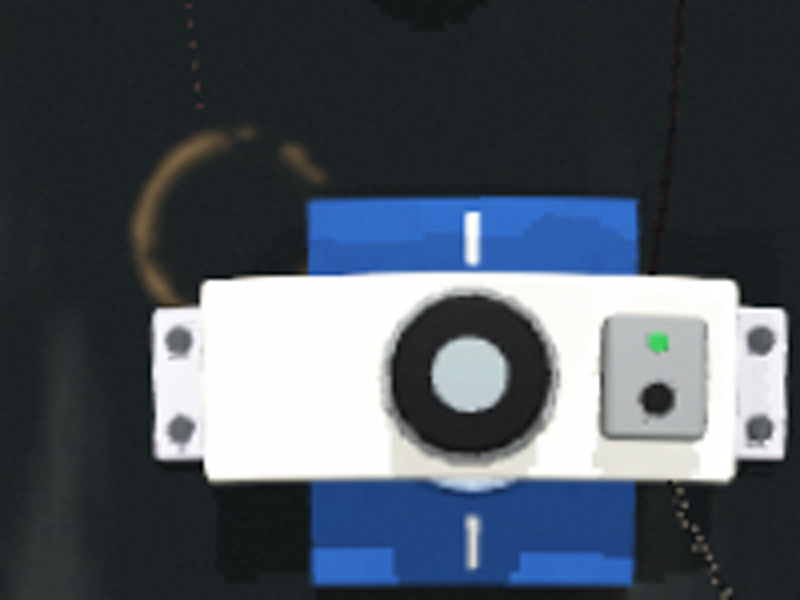

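Yaw matches (1.43° against 1.40°) and the lateral offset is 0.8 mm. The carrier is 3.6 mm short along y. I'll go back down behind it and nudge 3.6 mm further.

Call:
jog_arm(
  commands="0 -0.02 -0.04 0 0 0; 0 -0.035 -0.09 0 0 0; 0 -0.035 -0.14 0 0 0; 0 -0.035 -0.19 0 0 0; 0 -0.035 -0.23 0 0 0; 0 -0.035 -0.248 0 0 0; 0 -0.035 -0.25 0 0 0; 0 -0.028 -0.25 0 0 0; 0 -0.018 -0.25 0 0 0; 0 -0.008 -0.25 0 0 0; 0 -0.003 -0.25 0 0 0; 0 0 -0.25 0 0 0; 0 0.002 -0.25 0 0 0; 0 0.0036 -0.25 0 0 0; 0 0.0036 -0.25 0 0 0; 0 0.0036 -0.25 0 0 0",
)

```text
time: 16.98
eef_pos: [0.4975, -0.0791, -0.001]
tcp_rot: [0.698, 0.716, 0.0, 0.0]
contact_force: [0.5, -2.7, 1.1]
opening: 0.601
```

Call:
jog_arm(
  commands="0 -0.006 0 0 0 0; 0 -0.02 0 0 0 0; 0 -0.035 0 0 0 0; 0 -0.035 0.04 0 0 0; 0 -0.035 0.08 0 0 0; 0 -0.02 0.13 0 0 0; 0 0 0.18 0 0 0; 0 0 0.23 0 0 0; 0 0 0.25 0 0 0; 0 0 0.25 0 0 0; 0 0 0.25 0 0 0",
)

```text
time: 18.35
eef_pos: [0.4965, -0.0792, 0.2472]
tcp_rot: [0.698, 0.716, -0.001, -0.001]
contact_force: [0.4, 0.7, -0.3]
opening: 0.598
```

```bash
python3 m.py; python3 w.py w6; python3 a.py | grep -v rect; python3 - <<'E'
from h import *
c=vision.read_camera("side"); cv2.imwrite("pics/side6.png",cv2.resize(c["frame"][90:250,250:420],None,fx=4,fy=3.7,interpolation=cv2.INTER_CUBIC)[:,:,::-1])
E
```

```text
carrier whole ((497.1163330078125, -9.75381851196289), (100.95509338378906, 121.16857147216797), 1.3984589576721191) [[445.20001220703125, 49.599998474121094], [448.1000061035156, -71.5999984741211], [549.0999755859375, -69.0999984741211], [546.0999755859375, 52.0]]
0.026 4560 ((496.0263671875, -8.71401596069336), (156.3195343017578, 60.8094367980957), 1.4004396200180054)
0.052 1163 ((495.998046875, -9.394245147705078), (41.126522064208984, 40.795249938964844), 41.070796966552734)
[ 0.49635635 -0.07899383  0.24670888] [ 6.98059720e-01  7.16037276e-01 -7.14495574e-04 -1.65404521e-03] [-0.32739372  0.53510824 -0.89477181] [-3.59961376e-01 -1.10962999e-01  1.97382522e+00  1.86667061e-05
  1.28233393e+00 -3.85391548e-01]
[[498.5, -55.5], [99.9, 29.1]] 1.492173194885254 [[448.20001220703125, -42.20000076293945], [449.0, -71.30000305175781], [548.7999877929688, -68.69999694824219], [548.0999755859375, -39.599998474121094]]
scene carrier 0.66 [329. 208.  18.  13.] [ 0.493 -0.055  0.005] [[0.446, -0.072, -0.002], [0.545, -0.027, 0.008]]
scene bridge 0.78 [264. 188.  42.  18.] [0.451 0.313 0.
[... 814 characters left out ...]
8, 0.371, 0.057]]
side dish 0.53 [330. 210.  13.   6.] [ 0.493 -0.034  0.013] [[0.472, -0.041, 0.006], [0.517, -0.024, 0.022]]
side crucible 0.68 [314. 179.   7.  10.] [0.48  0.154 0.035] [[0.468, 0.144, 0.013], [0.493, 0.172, 0.044]]
side conical_flask 0.96 [336. 303.  25.  45.] [ 0.41  -0.521  0.043] [[0.386, -0.537, 0.002], [0.44, -0.493, 0.103]]
side dropper_bottle 0.86 [392. 299.  12.  40.] [ 0.536 -0.535  0.048] [[0.523, -0.543, 0.006], [0.554, -0.521, 0.098]]
side dropper_bottle 0.42 [282. 146.  13.  18.] [0.398 0.471 0.021] [[0.381, 0.458, -0.001], [0.424, 0.569, 0.046]]
side weighing_bottle 0.41 [281. 147.  13.  14.] [0.398 0.47  0.027] [[0.382, 0.459, 0.004], [0.415, 0.495, 0.047]]
```

View pics/side6.png

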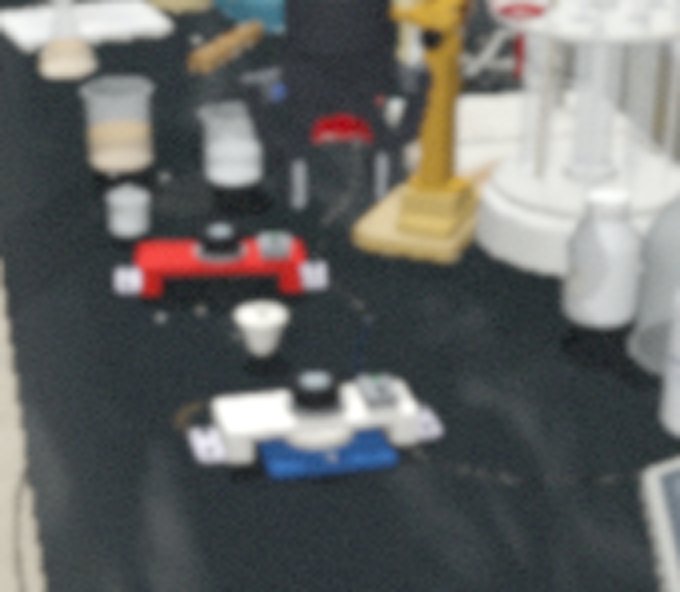

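View pics/w6.png

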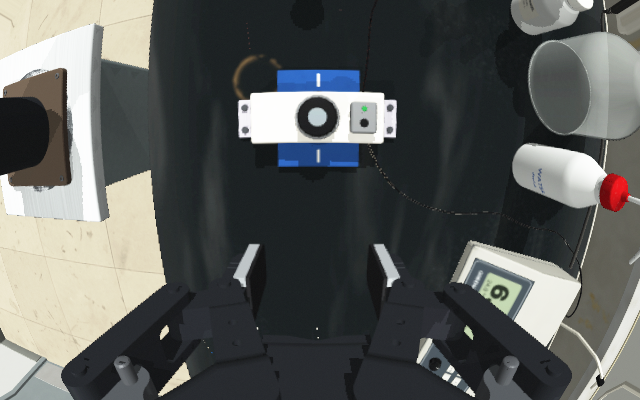

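Carrier centre and lens agree within about 0.5 mm along the passage and 1 mm across. The bystanders are where they were and the arm is clear of everything. Handing in.

```bash
python3 -c "
from plant import ctrl; print(ctrl.sign_off())"
```

```text
the job is handed in; nothing more can be done
None
```

The carrier is in the passage of the white bridge and the job is handed in, at about 18.5 s of the 64 s allowed. I pushed it flat from its -y side with both open fingers low against its rear edge. The first push ended 3.6 mm short, so I backed off, measured and nudged it the rest of the way.

**Last checks:**
- **Along the passage:** the carrier centre is at y = -9.8 mm and the bridge centre at -8.7 to -9.5 mm. It stands out equally on both sides to within about 1 mm.
- **Across the passage:** the carrier is about 1 mm off the centre line.
- **Angle:** the carrier's yaw is 1.40° and the bridge's 1.40°.
- **Forces:** the tool never read more than about 4 N at the end of a move, when feeling for the bench with the fingertips. Readings during the pushes were not watched.
- **Bystanders:** the crucible, flask and dropper bottle measure the same as before, within noise. The weighing bottle was found only in the last picture and with low confidence, so I have no before-and-after figure for it. The arm did no work near it.
- **Dish:** it is mostly hidden under the deck, so I judged its position from the carrier it lies in. I did not measure it directly.

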